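# Put the impact sockets back in their case

### The arm

A 6-joint arm with a two-finger parallel gripper is mounted at the origin on the work surface. World frame = base frame: x ahead of the robot, y to its left, z up, the work surface at z = 0. Lengths are in m, angles in rad, forces in N, time in s.
With the tool pointing down it reaches from about 0.375 to 0.9 m from the base axis. Payload 3.1 kg.
Tool frame: the origin (TCP) lies between the finger pads; the fingertips stand 17 mm ahead of it and the grasp point (between the pads) lies 2 mm behind it (ctrl.finger_overhang is the distance from the TCP to the fingertips, in m); z points along the fingers, x is the direction in which the jaws open and shut, and the axes are right-handed (so a half turn about z gives the same grasp; the last joint's range is limited). The gripper opens to 87 mm and grips with 3 to 60 N. Pads are 19 mm wide; open, the fingers measure 117 mm over their backs; the gripper's body (75 mm by 190 mm) begins 51 mm behind the grasp point.
Start: joints at [-0.178, 0.527, 1.433, -0, 1.181, -0.178], TCP at [0.625, 0, 0.24] pointing down, gripper open.
Joint ranges: [-3.08, 3.08], [-0.75, 2.2], [0.22, 2.44], [-1.43, 4.57], [0, 2.65], [-2.85, 2.85]. Speed limits (rad/s): [2.79, 2.79, 3.14, 3.14, 3.14, 3.14].

### API

Orientations are given as a unit quaternion [w, x, y, z].
In Python, from bench import ctrl gives the robot as it stands.
- The arm moves only by the shell command python3 -m inch 'ROWS' [FORCE]. ROWS is JSON, a list that holds one entry, the list of rows, each a list of 5 numbers: the shift along the tool's x, y, z in cm, then the turn about the tool's z in degrees, then the opening, from 0 (shut) to 1 (fully open). A call has 1 to 20 rows; each row is the pose to reach, as a shift and turn from the pose commanded when the call began, along the tool's axes at that moment; what a row does not reach only later rows make up. A row lasts 1/8 s, in which the tool goes at most 62.5 mm and 10.7 degrees, less where a joint would pass 70% of its speed; a pose out of reach is approached as far as the arm can. A call with a gripper value outside its range is refused whole. The fingers move at their own pace and stop on an object; FORCE is the grip in N (left out, the last holds). Time passes only in rows, so rows that repeat a pose let the fingers close. It gives the time, the measured TCP pose, the force and the opening at its end, in the units of the state.
- ctrl.read_state(): the state, without advancing time (a new reading comes with each control period).
- ctrl.grab_frame(name): name is "scene" or "side" or "wrist"; returns (picture, depth): 480x640x3 uint8, blue, green, red; 480x640 float32, m along the optical axis (not along the pixel's ray), 0 where there is no reading.
- ctrl.camera_info(name): a dict with "K" (3x3 intrinsics, pixels), "origin" and "attitude" of the camera in the world. Camera axes: x right, y up, looking along -z (the intrinsics and any distortion apply to the point x, -y, -z); pixel columns grow to the right and rows downward; lengths in m; the calibration is good to about 2 mm. A picture is of the moment at which its call begins: read the wrist's pose just before it. camera_info takes no time and is no camera call; for the wrist camera it gives the pose at the moment of the call.
- ctrl.hand_in(): hands the job in, once; it reports no verdict.
The state is a dict: "t": time; "qpos": joint angles; "qd": joint speeds; "tau": joint torques, N m; "tool_pos": TCP position; "tool_rot": TCP orientation; "contact_force": force on the tool from outside, world axes, zero at the start; "wrist_torque": the same for the moment, N m; "width": finger opening in m.
Only numpy, scipy, OpenCV 4.12 (cv2) and the standard library are available. Lean on these libraries where they do the work, as an engineer would, in place of code of your own. Each camera call takes 0.05 s, during which the arm holds its last target. There are 200 camera calls.

### The job

Put the four black impact sockets back into their case on the bench: each one upright, hexagon mouth up, fully home in the pocket that fits it, which carries the same colour code as the ring on the socket. The two bright chrome hand sockets belong to another set: leave them standing where they are.

Things in the scene. Friction and masses are not known exactly. Their poses are not given: they have to be found in the camera images.
- socket_red: Deep impact socket, matt black steel tube with a red size-code ring round its upper end and on its rim: 24 mm outside diameter, 80 mm tall, about 0.18 kg, loose, standing on the bench (z = 0) with its 15 mm hexagon mouth up. Origin: centre of its underside; z up, out of the mouth. Round: its yaw does not matter.
- socket_yellow: Deep impact socket, matt black steel tube with a yellow size-code ring round its upper end and on its rim: 31 mm outside diameter, 80 mm tall, about 0.27 kg, loose, standing on the bench (z = 0) with its 21 mm hexagon mouth up. Origin: centre of its underside; z up, out of the mouth. Round: its yaw does not matter.
- socket_green: Deep impact socket, matt black steel tube with a green size-code ring round its upper end and on its rim: 38 mm outside diameter, 80 mm tall, about 0.38 kg, loose, standing on the bench (z = 0) with its 27 mm hexagon mouth up. Origin: centre of its underside; z up, out of the mouth. Round: its yaw does not matter.
- socket_blue: Deep impact socket, matt black steel tube with a blue size-code ring round its upper end and on its rim: 45 mm outside diameter, 80 mm tall, about 0.52 kg, loose, standing on the bench (z = 0) with its 32 mm hexagon mouth up. Origin: centre of its underside; z up, out of the mouth. Round: its yaw does not matter.
- holder_red: Grey holder module with a red code strip, fixed in the black case, for the red-ringed socket. Pocket 30 mm across, 30 mm deep, mouth chamfered to 40 mm. Origin: on the pocket axis at the module's underside, 4 mm above the bench; z up. Pocket floor 5 mm, module top 35 mm above the origin. Local y runs along the row of four modules (pitch 72 mm, any order).
- holder_yellow: Grey holder module with a yellow code strip, fixed in the black case, for the yellow-ringed socket. Pocket 37 mm across, 30 mm deep, mouth chamfered to 47 mm. Origin: on the pocket axis at the module's underside, 4 mm above the bench; z up. Pocket floor 5 mm, module top 35 mm above the origin. Local x points across the row; the strip lies 35 to 49 mm from the axis on the -x side.
- holder_green: Grey holder module with a green code strip, fixed in the black case, for the green-ringed socket. Pocket 44 mm across, 30 mm deep, mouth chamfered to 54 mm. Origin: on the pocket axis at the module's underside, 4 mm above the bench; z up. Pocket floor 5 mm, module top 35 mm above the origin. Fingers closing across the row (local x) clear the sockets in next pockets, 72 mm off along y.
- holder_blue: Grey holder module with a blue code strip, fixed in the black case, for the blue-ringed socket. Pocket 51 mm across, 30 mm deep, mouth chamfered to 61 mm. Origin: on the pocket axis at the module's underside, 4 mm above the bench; z up. Pocket floor 5 mm, module top 35 mm above the origin. Case: 304 x 100 mm, walls 28 mm high; its open lid lies flat beyond it (+x), to 166 mm from the axes, under 28 mm high.
- chrome_a: Look-alike: deep hand socket of bright chrome, no colour ring, 28 mm outside diameter, 80 mm tall, loose, standing on the bench. It belongs to another set and stays where it is. Origin: centre of its underside, z up.
- chrome_b: Look-alike: deep hand socket of bright chrome, no colour ring, 36 mm outside diameter, 80 mm tall, loose, standing on the bench. It belongs to another set and stays where it is. Origin: centre of its underside, z up.
Mind the look-alikes: they are no part of the job. Leave any purple or turquoise look-alike of the socket_red alone.

How it is judged:
By the outcome, as a careful person would: the job done as asked, in the order asked, and still so for the second after the job is handed in, with the robot touching nothing.
It also fails if it takes over 120 s, if anything falls off the work surface, if the arm or the gripper's body presses on something with over 40 N, if the wrist force passes 120 N, or if a joint passes its speed limit or range.

## Working session

There is one attempt and no reset: what is moved stays moved. The work goes in short steps, Python scripts to look and compute and a shell command to move; the robot and the scene stay as the last step left them, time stands still between calls to the robot, and variables do not carry over. Pictures are saved under pics/ and viewed, about 12 in all and at most 16, crops included, and the job is handed in when it is done.

```bash
mkdir -p pics; ls
python3 - <<'E'
from bench import ctrl
import cv2,numpy as np
s=ctrl.read_state(); print(s)
for n in ("scene","side"):
    im,d=ctrl.grab_frame(n); cv2.imwrite(f"pics/{n}0.png",im); np.save(f"{n}0.npy",d); i=ctrl.camera_info(n); print(n,i)
E
```

```text
pics
{'t': 0.0, 'qpos': array([-1.78525165e-01,  5.28478918e-01,  1.43393177e+00,  2.69658231e-06,
        1.18139830e+00, -1.78489340e-01]), 'qd': array([-0.00016645, -0.00124155, -0.00179483,  0.00028671, -0.00013175,
        0.00039127]), 'tau': array([-5.45745443e-04, -4.40045428e+01, -1.76593530e+01,  6.32597599e-02,
        5.83207863e-02, -1.53719384e-04]), 'tool_pos': array([6.24285871e-01, 1.43328899e-04, 2.38554401e-01]), 'tool_rot': array([-1.97993358e-04,  9.99999386e-01, -1.84255867e-05, -1.09033348e-03]), 'contact_force': array([ 0.3810859 , -0.30927589, -0.06265324]), 'wrist_torque': array([ 0.01817029,  0.01821039, -0.02383227]), 'width': 0.08702433708472256}
scene {'K': array([[525.92895203,   0.        , 309.45554835],
       [  0.        , 525.92895203, 241.83509406],
       [  0.        ,   0.        ,   1.        ]]), 'origin': array([1.27799539, 0.28858667, 0.58580985]), 'attitude': array([0.49787245, 0.26054093, 0.38704716, 0.73105125])}
side {'K': array([[492.26452339,   0.        , 317.79972162],
       [  0.        , 492.26452339, 237.41022699],
       [  0.        ,   0.        ,   1.        ]]), 'origin': array([ 0.25320849, -0.60567382,  0.62382706]), 'attitude': array([ 0.8833845 ,  0.41260452, -0.09294817, -0.20186624])}
```

View pics/scene0.png

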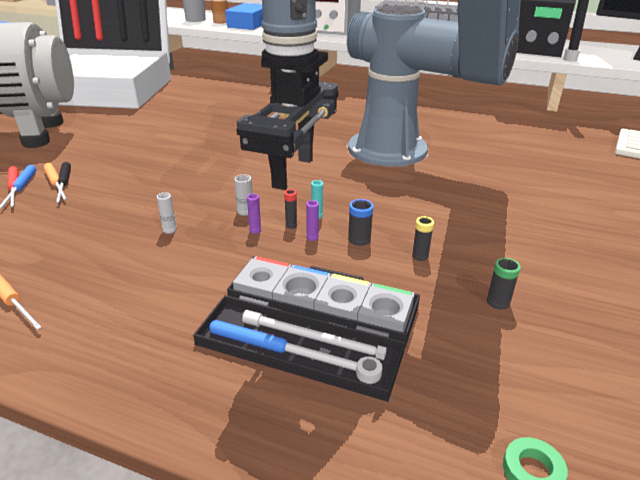

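View pics/side0.png

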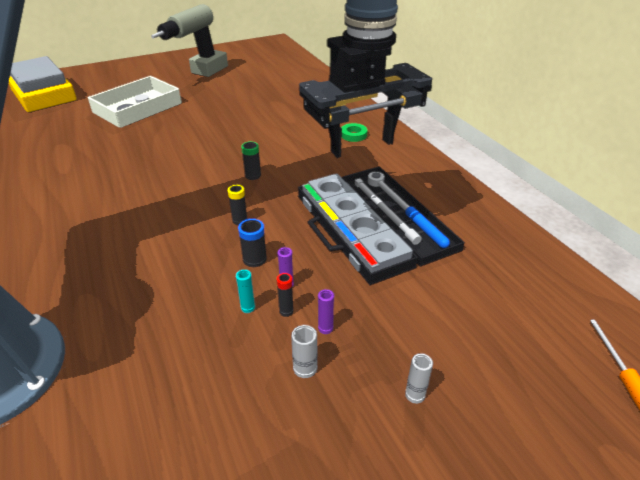

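Scene shows the case (row red, blue, yellow, green at about px 260–390, 275–305), the sockets, and purple and turquoise look-alikes crowding the red one. I'll fuse both depth images into positions.

```bash
cat > h.py <<'E'
import numpy as np,cv2
from scipy.spatial.transform import Rotation as R
from scipy.optimize import least_squares
def rot(q): return R.from_quat(np.roll(q,-1))
def cloud(info,d):
    K=info["K"]; v,u=np.mgrid[:480,:640]
    p=np.stack([(u-K[0,2])/K[0,0]*d,-(v-K[1,2])/K[1,1]*d,-d],-1)
    return p@rot(info["attitude"]).as_matrix().T+info["origin"]
def circ(p,r):  # outer surface points -> centre, radius known
    f=lambda c:np.hypot(*(p-c).T)-r
    s=least_squares(f,p.mean(0),loss="soft_l1",f_scale=.001); return s.x,np.abs(s.fun).mean()
def masks(im):
    h=cv2.cvtColor(im,cv2.COLOR_BGR2HSV); H,S,V=h[...,0].astype(int),h[...,1],h[...,2]; g=(S>130)&(V>60)
    return dict(red=g&((H<4)|(H>175))&(S>190),yellow=g&(H>24)&(H<33)&(S>170),green=g&(H>50)&(H<80),teal=g&(H>82)&(H<96),blue=g&(H>102)&(H<118),purple=g&(H>125)&(H<155))
E
python3 - <<'E'
from h import *
from bench import ctrl
for n in("scene","side"):
    im=cv2.imread(f"pics/{n}0.png"); d=np.load(f"{n}0.npy"); P=cloud(ctrl.camera_info(n),d); print(n)
    roi=(d>0)&(P[...,0]>.3)&(P[...,0]<.95)&(np.abs(P[...,1])<.45)&(P[...,2]<.1)
    for k,m in masks(im).items():
        nn,l,st,_=cv2.connectedComponentsWithStats((m&roi&(P[...,2]>.025)).astype(np.uint8))
        for i in range(1,nn):
            if st[i,4]<20: continue
            q=P[l==i]; print(k,st[i],"mean",q.mean(0).round(4),"min",q.min(0).round(3),"max",q.max(0).round(3))
    m=roi&(P[...,2]>.02)&(P[...,2]<.085)
    nn,l,st,_=cv2.connectedComponentsWithStats(m.astype(np.uint8))
    for i in range(1,nn):
        if st[i,4]>100: q=P[l==i]; print("blob",st[i],q.min(0).round(3),q.max(0).round(3))
E
```

```text
scene
teal [312 185  10  25 144] mean [ 0.3974 -0.0459  0.0586] min [ 0.39  -0.058  0.025] max [ 0.403 -0.039  0.081]
blue [350 201  23  17 221] mean [0.455  0.0634 0.0755] min [0.421 0.04  0.06 ] max [0.467 0.082 0.084]
blue [313 269  12   5  21] mean [0.6095 0.0376 0.0371] min [0.606 0.027 0.035] max [0.614 0.048 0.04 ]
blue [211 320  75  26 435] mean [ 0.7771 -0.0089  0.027 ] min [ 0.767 -0.075  0.025] max [0.785 0.048 0.03 ]
purple [248 197  12  27 175] mean [ 0.4947 -0.1422  0.0531] min [ 0.484 -0.155  0.025] max [ 0.501 -0.134  0.082]
purple [307 205  11  26 164] mean [ 0.4775 -0.0265  0.0522] min [ 0.47  -0.037  0.025] max [ 0.483 -0.017  0.08 ]
blob [234 174  27  53 859] [ 0.407 -0.219  0.02 ] [ 0.502 -0.133  0.084]
blob [306 180  17  54 683] [ 0.377 -0.063  0.02 ] [ 0.483 -0.017  0.084]
blob [284 189  13  33 373] [ 0.432 -0.098  0.021] [ 0.459 -0.073  0.084]
blob [157 192  19  34 468] [ 0.535 -0.323  0.02 ] [ 0.564 -0.294  0.084]
blob [349 199  24  39 846] [0.418 0.037 0.02 ] [0.467 0.083 0.084]
blob [413 216  21  37 597] [0.44  0.168 0.02 ] [0.473 0.199 0.084]
blob [ 193  2
[... 1944 characters left out ...]
59  108 5272] [ 0.59  -0.094  0.02 ] [0.787 0.214 0.043]
blob [368 172  81  73 645] [ 0.752 -0.078  0.02 ] [0.787 0.196 0.029]
blob [227 185  19  34 486] [0.437 0.166 0.02 ] [0.467 0.2   0.082]
blob [238 219  28  42 932] [0.417 0.035 0.02 ] [0.461 0.082 0.082]
blob [276 247  17  62 858] [ 0.43 -0.1   0.02] [ 0.479 -0.017  0.082]
blob [235 270  19  36 504] [ 0.375 -0.064  0.02 ] [ 0.399 -0.039  0.082]
blob [318 290  16  37 528] [ 0.473 -0.159  0.02 ] [ 0.497 -0.135  0.082]
blob [ 291  325   26   46 1015] [ 0.406 -0.22   0.02 ] [ 0.442 -0.184  0.082]
blob [407 354  26  42 810] [ 0.532 -0.325  0.02 ] [ 0.561 -0.297  0.082]
blob [623 369  17  25 224] [ 0.814 -0.45   0.02 ] [ 0.843 -0.416  0.026]
```

Run:
```python
from h import *
from bench import ctrl
i=ctrl.camera_info("wrist"); im,d=ctrl.grab_frame("wrist"); cv2.imwrite("pics/w0.png",im); np.save("w0.npy",d); print(i, rot(i["attitude"]).as_matrix().round(3))
P=cloud(i,d); print(P[240,320])
for k,m in masks(im).items():
    q=P[m&(np.abs(P[...,2]-.037)<.008)&(P[...,0]<.65)]
    if len(q)>50: print(k,len(q),q.mean(0).round(4),q.min(0).round(3),q.max(0).round(3))
```

```text
{'K': array([[364.86842201,   0.        , 316.77722546],
       [  0.        , 364.86842201, 243.69832301],
       [  0.        ,   0.        ,   1.        ]]), 'origin': array([0.62381537, 0.06913813, 0.38465641]), 'attitude': array([ 9.91834876e-01, -1.27522946e-01,  1.20903580e-03,  1.22989318e-04])} [[ 1.    -0.001  0.002]
 [-0.     0.967  0.253]
 [-0.002 -0.253  0.967]]
[ 0.62610397 -0.01700457  0.04099723]
red 126 [ 0.6144 -0.0596  0.0364] [ 0.608 -0.08   0.035] [ 0.619 -0.019  0.038]
yellow 856 [0.6116 0.0952 0.0362] [0.606 0.064 0.033] [0.617 0.124 0.039]
green 930 [0.6106 0.1632 0.0362] [0.604 0.135 0.034] [0.616 0.19  0.039]
teal 203 [ 0.3957 -0.0448  0.0369] [ 0.385 -0.056  0.029] [ 0.4   -0.039  0.045]
purple 169 [ 0.4755 -0.0241  0.0372] [ 0.465 -0.036  0.029] [ 0.48  -0.017  0.045]
```

View pics/w0.png

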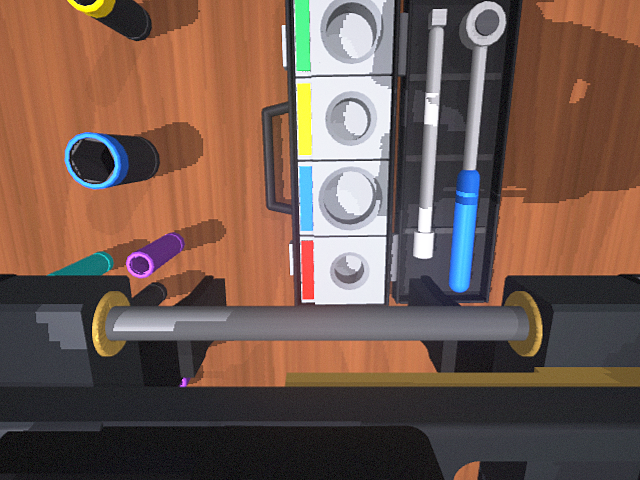

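The wrist view shows all four pockets (green 350,30; yellow 347,118; blue 350,197; red 349,268). I'll fit the pockets and the sockets.

Run:
```python
from h import *
from bench import ctrl
i=ctrl.camera_info("wrist"); d=np.load("w0.npy"); P=cloud(i,d); K=i["K"]
v,u=np.mgrid[:480,:640]; ray=np.stack([(u-K[0,2])/K[0,0],-(v-K[1,2])/K[1,1],-np.ones_like(u,float)],-1)@rot(i["attitude"]).as_matrix().T
T=i["origin"]+ray*((.039-i["origin"][2])/ray[...,2])[...,None]
top=P[(np.abs(P[...,0]-.655)<.03)&(P[...,1]>-.05)&(P[...,1]<.19)&(P[...,2]>.036)]; zt=np.median(top[:,2]); print("top z",zt)
for k,g,r in(("red",(.655,-.048),20),("blue",(.654,.0235),30.5),("yellow",(.653,.0945),23.5),("green",(.652,.167),27)):
    near=np.hypot(T[...,0]-g[0],T[...,1]-g[1])<r/1e3+.004
    m=((P[...,2]<zt-.0015)&near).astype(np.uint8)
    m=cv2.morphologyEx(m,cv2.MORPH_CLOSE,np.ones((3,3)))
    c=max(cv2.findContours(m,cv2.RETR_EXTERNAL,cv2.CHAIN_APPROX_NONE)[0],key=len)[:,0]
    q=T[c[:,1],c[:,0],:2]; q=q[np.hypot(*(q-g).T)<r/1e3+.003]
    f=lambda p:np.hypot(*(q-p[:2]).T)-p[2]
    s=least_squares(f,[*g,r/1e3],loss="soft_l1",f_scale=.001); print(k,s.x.round(4),len(q),"res",np.abs(s.fun).mean().round(5))
C=[cloud(ctrl.camera_info(n),np.load(n+"0.npy")).reshape(-1,3) for n in("scene","side")]+[P.reshape(-1,3)]
for k,g,r in(("red",(.445,-.087),12),("yellow",(.454,.183),15.5),("green",(.535,.332),19),("blue",(.441,.059),22.5)):
    for j,Q in list(enumerate(C))+[(9,np.vstack(C[:2]))]:
        q=Q[(Q[:,2]>.015)&(Q[:,2]<.072)]; q=q[np.hypot(*(q[:,:2]-g).T)<r/1e3+.006][:,:2]
        q=q[np.hypot(*(q-g).T)>r/1e3-.005]
        if len(q)>40: c,e=circ(q,r/1e3); print(k,j,c.round(4),len(q),e.round(5))
```

```text
top z 0.3165185777817222
red [ 0.6549 -0.0495  0.0215] 1 res 0.0
blue [0.654  0.0235 0.0305] 0 res nan
yellow [0.653  0.0945 0.0235] 0 res nan
green [ 0.6541 -0.4632  0.652 ] 51 res 0.00079
red 0 [ 0.4436 -0.086 ] 287 0.00098
red 1 [ 0.4429 -0.0846] 381 0.00084
red 2 [ 0.4426 -0.0863] 473 0.00033
red 9 [ 0.4432 -0.0851] 668 0.00102
yellow 0 [0.4538 0.1833] 447 0.001
yellow 1 [0.4524 0.1844] 375 0.00108
yellow 2 [0.4526 0.1833] 1357 0.0005
yellow 9 [0.4534 0.1839] 822 0.00115
green 0 [0.5362 0.3327] 699 0.00085
green 1 [0.5347 0.3339] 391 0.00128
green 9 [0.5359 0.333 ] 1090 0.00112
blue 0 [0.4407 0.0595] 591 0.00105
blue 1 [0.4396 0.0606] 675 0.00129
blue 2 [0.4401 0.0593] 1931 0.00179
blue 9 [0.4402 0.0602] 1266 0.00126<stdin>:14: RuntimeWarning: Mean of empty slice.
  ret = ret.dtype.type(ret / rcount)
```

Run:
```python
from h import *
from bench import ctrl
i=ctrl.camera_info("wrist"); d=np.load("w0.npy"); P=cloud(i,d); K=i["K"]
v,u=np.mgrid[:480,:640]; ray=np.stack([(u-K[0,2])/K[0,0],-(v-K[1,2])/K[1,1],-np.ones_like(u,float)],-1)@rot(i["attitude"]).as_matrix().T
T=i["origin"]+ray*((.039-i["origin"][2])/ray[...,2])[...,None]
top=P[(np.abs(P[...,0]-.655)<.03)&(P[...,1]>-.05)&(P[...,1]<.19)&(P[...,2]>.034)&(P[...,2]<.046)]; zt=np.median(top[:,2]); print("top z",zt,top[:,2].std())
for k,g,r in(("red",(.655,-.048),20),("blue",(.654,.0235),30.5),("yellow",(.653,.0945),23.5),("green",(.652,.167),27)):
    near=np.hypot(T[...,0]-g[0],T[...,1]-g[1])<r/1e3+.004
    m=((P[...,2]<zt-.002)&near).astype(np.uint8)
    m=cv2.morphologyEx(m,cv2.MORPH_OPEN,np.ones((3,3)))
    c=max(cv2.findContours(m,cv2.RETR_EXTERNAL,cv2.CHAIN_APPROX_NONE)[0],key=len)[:,0]
    q=T[c[:,1],c[:,0],:2]; q=q[np.hypot(*(q-g).T)<r/1e3+.003]
    f=lambda p:np.hypot(*(q-p[:2]).T)-p[2]
    s=least_squares(f,[*g,r/1e3],loss="soft_l1",f_scale=.001); print(k,s.x.round(4),len(q),"res",np.abs(s.fun).mean().round(5))
```

```text
top z 0.03954967077541985 0.0015773901929122486
red [ 0.655  -0.0483  0.0163] 104 res 0.00055
blue [0.6542 0.0234 0.0269] 187 res 0.00053
yellow [0.6529 0.0952 0.0201] 150 res 0.00055
green [0.6524 0.1662 0.0236] 189 res 0.00047
```

```bash
python3 -m inch '[[[-6,2.8,2,0,0.6],[-12,5.7,5,0,0.6],[-18.1,8.55,9,0,0.6],[-18.1,8.55,9,0,0.6],[-18.1,8.55,9,0,0.6],[-18.1,8.55,9,0,0.6]]]' 30
```

```text
t: 0.9
tool_pos: [0.4457, -0.0859, 0.1501]
tool_rot: [0.0, 1.0, -0.0, 0.001]
contact_force: [0.9, -0.4, 0.7]
width: 0.0525
```

```bash
python3 -m inch '[[[-0.2,0,2,0,0.6],[-0.2,0,6,0,0.6],[-0.2,0,9.1,0,0.6],[-0.2,0,9.1,0,0.6],[-0.2,0,9.1,0,0.6]]]' 30
python3 - <<'E'
from h import *
from bench import ctrl
i=ctrl.camera_info("wrist"); im,d=ctrl.grab_frame("wrist"); cv2.imwrite("pics/w1.png",im)
E
```

```text
t: 1.52
tool_pos: [0.4436, -0.0856, 0.0594]
tool_rot: [0.001, 1.0, 0.0, 0.001]
contact_force: [-0.6, -1.2, -1.3]
width: 0.0524
```

View pics/w1.png

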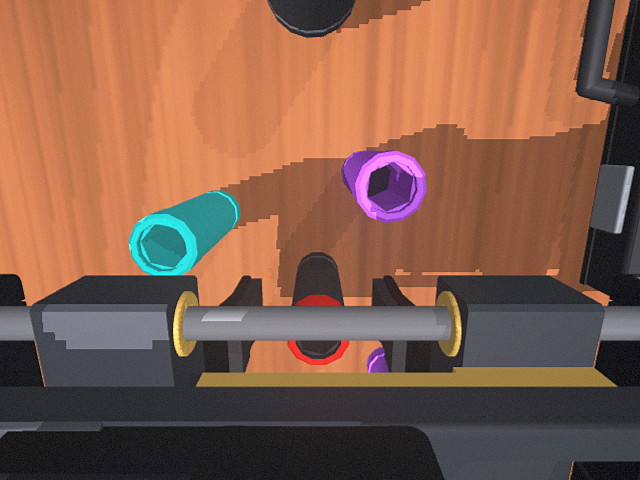

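The red socket sits between the open jaws (318,328), with the turquoise and purple ones clear. I'll close and lift.

```bash
python3 -m inch '[[[0,0,0,0,0],[0,0,0,0,0],[0,0,0,0,0],[0,0,0,0,0],[0,0,0,0,0],[0,0,-2,0,0],[0,0,-7,0,0],[0,0,-11,0,0],[0,0,-11,0,0],[0,0,-11,0,0]]]' 30
```

```text
t: 2.82
tool_pos: [0.441, -0.085, 0.1677]
tool_rot: [-0.0, 1.0, -0.0, -0.001]
contact_force: [-0.3, 0.2, -1.3]
width: 0.0234
```

```bash
python3 -m inch '[[[5,-1,0,0,0],[11,-2,0,0,0],[17,-3,1,0,0],[21.4,-3.6,3,0,0],[21.4,-3.6,5,0,0],[21.4,-3.6,5,0,0],[21.4,-3.6,5,0,0],[21.4,-3.6,5,0,0]]]' 30
python3 - <<'E'
from h import *
from bench import ctrl
i=ctrl.camera_info("wrist"); im,d=ctrl.grab_frame("wrist"); cv2.imwrite("pics/w2.png",im); print(ctrl.read_state()["tool_pos"])
P=cloud(i,d);m=masks(im)["red"]&(d<.3);q=P[m];print(q.mean(0),q.min(0),q.max(0))
E
```

```text
t: 3.82
tool_pos: [0.6559, -0.0498, 0.1192]
tool_rot: [0.0, 1.0, -0.0, 0.0]
contact_force: [-0.2, -0.1, -2.5]
width: 0.0234
[ 0.65608708 -0.04974811  0.11947276]
[ 0.64440267 -0.05521089  0.11100161] [ 0.60808364 -0.15208356  0.00084509] [0.6754856  0.01932631 0.26512731]
```

View pics/w2.png

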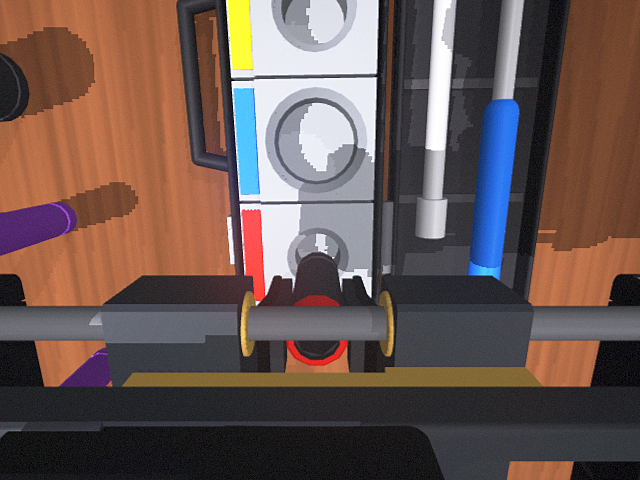

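The red socket is held upright above the red pocket (320,250). I'll lower it.

```bash
python3 -m inch '[[[-0.1,-0.1,1,0,0],[-0.1,-0.1,2.2,0,0],[-0.1,-0.1,3.2,0,0],[-0.1,-0.1,4.2,0,0],[-0.1,-0.1,5,0,0],[-0.1,-0.1,5,0,0],[-0.1,-0.1,5,0,0]]]' 30
```

```text
t: 4.75
tool_pos: [0.655, -0.0485, 0.0684]
tool_rot: [-0.0, 1.0, -0.0, -0.0]
contact_force: [0.5, -0.2, -1.6]
width: 0.0233
```

```bash
python3 -m inch '[[[0,0,0,0,0.6],[0,0,0,0,0.6],[0,0,0,0,0.6],[0,0,0,0,0.6],[0,0,-3,0,0.6],[0,0,-8,0,0.6],[-3,-4,-9,0,0.6],[-8,-10,-9,0,0.6],[-13,-16,-9,0,0.6],[-18,-21,-9,0,0.6],[-20.2,-23.2,-9,0,0.65],[-20.2,-23.2,-9,0,0.65],[-20.2,-23.2,-9,0,0.65],[-20.2,-23.2,-9,0,0.65]]]' 30
python3 - <<'E'
from h import *
from bench import ctrl
im,d=ctrl.grab_frame("side"); cv2.imwrite("pics/s1.png",im[120:420,180:540]); print(ctrl.read_state()["tool_pos"])
P=cloud(ctrl.camera_info("side"),d)
q=P[masks(im)["red"]&(np.abs(P[...,0]-.655)<.03)];print(q.mean(0),np.percentile(q[:,2],[2,50,98]))
E
```

```text
t: 6.5
tool_pos: [0.4549, 0.1828, 0.1588]
tool_rot: [-0.0, 1.0, -0.001, 0.001]
contact_force: [0.4, -0.1, 0.8]
width: 0.0565
[0.45479359 0.18265845 0.15867941]
[ 0.65097436 -0.05319138  0.08416438] [0.07509012 0.08524469 0.091083  ]
```

View pics/s1.png

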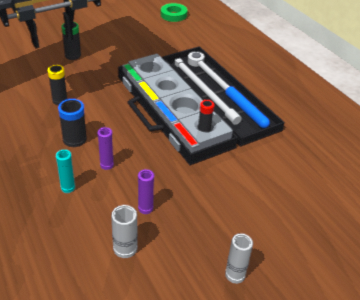

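Red stands upright in its pocket, with its top at about 0.089 m as expected. Next is yellow.

```bash
python3 -m inch '[[[-0.1,-0.1,3,0,0.65],[-0.1,-0.1,7,0,0.65],[-0.1,-0.1,10,0,0.65],[-0.1,-0.1,10,0,0.65],[-0.1,-0.1,10,0,0.65],[-0.1,-0.1,10,0,0],[-0.1,-0.1,10,0,0],[-0.1,-0.1,10,0,0],[-0.1,-0.1,10,0,0],[-0.1,-0.1,10,0,0]]]' 30
```

```text
t: 7.8
tool_pos: [0.4527, 0.1847, 0.0591]
tool_rot: [-0.0, 1.0, 0.0, 0.001]
contact_force: [0.4, 0.3, 5.3]
width: 0.0303
```

```bash
python3 -m inch '[[[0,0,-3,0,0],[1,0,-7,0,0],[6,2.5,-9,0,0],[12,5.5,-9,0,0],[17,7.7,-8,0,0],[20,8.95,-6.5,0,0],[20,8.95,-5.5,0,0],[20,8.95,-5.5,0,0],[20,8.95,-5.5,0,0],[20,8.95,-5.5,0,0]]]' 30
```

```text
t: 9.05
tool_pos: [0.6515, 0.0957, 0.1142]
tool_rot: [-0.0, 1.0, 0.001, 0.0]
contact_force: [1.4, 0.7, -2.1]
width: 0.0303
```

```bash
python3 -m inch '[[[0.15,0.05,1,0,0],[0.15,0.05,2.2,0,0],[0.15,0.05,3.2,0,0],[0.15,0.05,4,0,0],[0.15,0.05,4.5,0,0],[0.15,0.05,4.5,0,0],[0.15,0.05,4.5,0,0]]]' 30
python3 - <<'E'
from bench import ctrl
import cv2
im,d=ctrl.grab_frame("wrist"); cv2.imwrite("pics/w3.png",im)
E
```

```text
t: 9.93
tool_pos: [0.6537, 0.0945, 0.0686]
tool_rot: [-0.0, 1.0, 0.0, 0.0]
contact_force: [0.1, 0.4, -3.5]
width: 0.0303
```

View pics/w3.png

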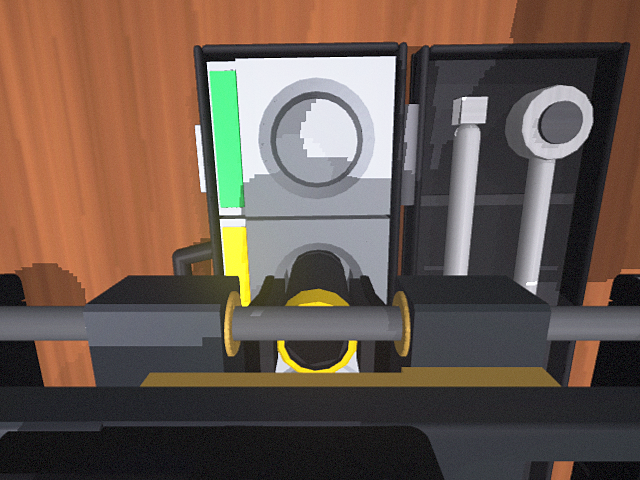

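Yellow is inside its pocket. I'll release it and go to green.

```bash
python3 -m inch '[[[0,0,0,0,0.6],[0,0,0,0,0.6],[0,0,0,0,0.6],[0,0,0,0,0.6],[0,0,-3,0,0.6],[0,0,-8,0,0.7],[-2,-5,-9,0,0.75],[-5,-11,-9,0,0.75],[-8,-17,-9,0,0.75],[-11,-22,-9,0,0.75],[-11.8,-23.9,-9,0,0.75],[-11.8,-23.9,-9,0,0.75],[-11.8,-23.9,-9,0,0.75],[-11.8,-23.9,-9,0,0.75]]]' 30
python3 - <<'E'
from h import *
from bench import ctrl
i=ctrl.camera_info("wrist");im,d=ctrl.grab_frame("wrist");P=cloud(i,d)
im,d=ctrl.grab_frame("scene"); cv2.imwrite("pics/c1.png",im[150:400,180:560]); print(ctrl.read_state()["tool_pos"])
S=cloud(ctrl.camera_info("scene"),d)
q=S[masks(im)["yellow"]&(np.abs(S[...,0]-.655)<.03)&(S[...,2]>.05)];print(q.mean(0),np.percentile(q[:,2],[2,50,98]))
g=np.array((.5359,.333))
for Q in(P.reshape(-1,3),S.reshape(-1,3)):
    q=Q[(Q[:,2]>.015)&(Q[:,2]<.072)][:,:2]; r=np.hypot(*(q-g).T); q=q[(r<.025)&(r>.014)]
    if len(q)>40: print(circ(q,.019),len(q))
E
```

```text
t: 11.72
tool_pos: [0.5364, 0.3321, 0.1585]
tool_rot: [0.0, 1.0, -0.001, 0.0]
contact_force: [-0.0, 0.1, -0.2]
width: 0.0656
[0.53631554 0.33225297 0.15849988]<stdin>:6: RuntimeWarning: Mean of empty slice.
  ret = um.true_divide(
Traceback (most recent call last):
IndexError: index -1 is out of bounds for axis 0 with size 0
```

View pics/c1.png

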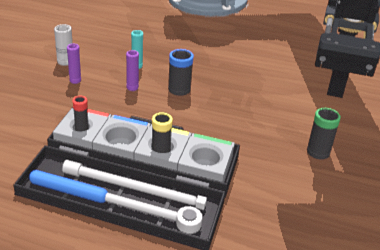

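Red and yellow are both seated upright. Now I'll grasp green.

```bash
python3 -m inch '[[[-0.05,-0.1,3,0,0.75],[-0.05,-0.1,7,0,0.75],[-0.05,-0.1,10,0,0.75],[-0.05,-0.1,10,0,0.75],[-0.05,-0.1,10,0,0.75],[-0.05,-0.1,10,0,0],[-0.05,-0.1,10,0,0],[-0.05,-0.1,10,0,0],[-0.05,-0.1,10,0,0],[-0.05,-0.1,10,0,0]]]' 35
```

```text
t: 13.08
tool_pos: [0.5355, 0.3348, 0.0591]
tool_rot: [-0.0, 1.0, 0.0, 0.001]
contact_force: [1.6, -0.4, 2.5]
width: 0.0371
```

```bash
python3 -m inch '[[[0,0,-3,0,0],[1,1,-7,0,0],[4,6,-9,0,0],[8,11.5,-9,0,0],[11,15.5,-8,0,0],[11.7,16.7,-6.5,0,0],[11.7,16.7,-5.5,0,0],[11.7,16.7,-5.5,0,0],[11.7,16.7,-5.5,0,0],[11.7,16.7,-5.5,0,0]]]' 35
python3 - <<'E'
from bench import ctrl
import cv2,numpy as np
p=[]
for k in range(4):
    im,d=ctrl.grab_frame("wrist"); p.append(ctrl.read_state()["tool_pos"])
cv2.imwrite("pics/w4.png",im); print(np.round(p,4))
E
```

```text
t: 14.32
tool_pos: [0.6518, 0.1689, 0.1143]
tool_rot: [-0.0, 1.0, 0.001, 0.001]
contact_force: [-0.7, 0.1, -3.6]
width: 0.0374
[[0.6519 0.1686 0.1143]
 [0.652  0.1684 0.1143]
 [0.652  0.1681 0.1142]
 [0.652  0.168  0.1141]]
```

View pics/w4.png

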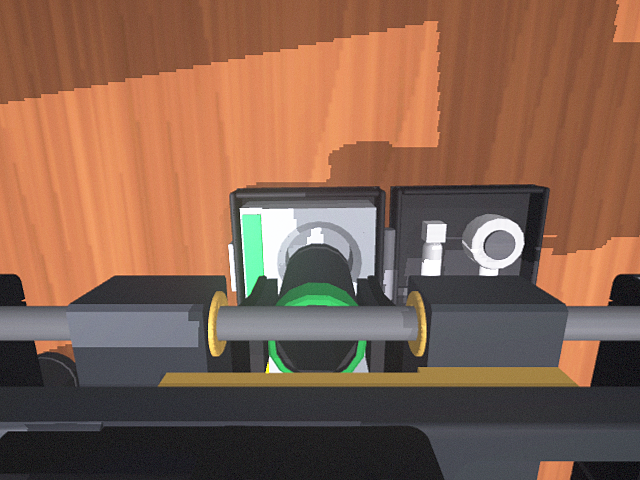

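Green is held upright above the green pocket (315,245). I'll lower it slowly.

```bash
python3 -m inch '[[[0,0.05,1,0,0],[0,0.05,2.2,0,0],[0,0.05,3.2,0,0],[0,0.05,4,0,0],[0,0.05,4.5,0,0],[0,0.05,4.5,0,0],[0,0.05,4.5,0,0]]]' 35
```

```text
t: 15.4
tool_pos: [0.6522, 0.1671, 0.0687]
tool_rot: [-0.0, 1.0, -0.0, 0.0]
contact_force: [0.2, 0.0, -4.1]
width: 0.0374
```

```bash
python3 -m inch '[[[0,0,0,0,0.7],[0,0,0,0,0.7],[0,0,0,0,0.7],[0,0,0,0,0.7],[0,0,-3,0,0.7],[0,0,-8,0,0.8],[-5,2.5,-9,0,0.9],[-11,5.5,-9,0,0.9],[-17,8.5,-9,0,0.9],[-21.2,10.7,-9,0,0.9],[-21.2,10.7,-9,0,0.9],[-21.2,10.7,-9,0,0.9],[-21.2,10.7,-9,0,0.9],[-21.2,10.7,-9,0,0.9],[-21.2,10.7,-9,0,0.9]]]' 40
python3 - <<'E'
from h import *
from bench import ctrl
im,d=ctrl.grab_frame("scene"); cv2.imwrite("pics/c2.png",im[150:400,180:560]); print(ctrl.read_state()["tool_pos"])
S=cloud(ctrl.camera_info("scene"),d)
for x,y in((.6551,-.0488),(.6531,.0951),(.6522,.1671)):
    print(np.percentile(S[...,2][(np.hypot(S[...,0]-x,S[...,1]-y)<.03)&(S[...,2]>.06)&(S[...,2]<.11)],[90,98]))
E
```

```text
t: 17.27
tool_pos: [0.4405, 0.0603, 0.1584]
tool_rot: [0.0, 1.0, 0.0, 0.0]
contact_force: [0.6, -0.6, 0.7]
width: 0.0781
[0.44034305 0.06023751 0.1584082 ]
[0.09074415 0.09161267]
[0.09034954 0.09161232]
[0.0903405  0.09180843]
```

View pics/c2.png

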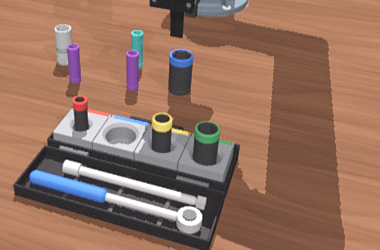

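Three are seated at equal heights. The gripper is centred over blue, so I'll grasp it.

```bash
python3 -m inch '[[[0,0,3,0,0.9],[0,0,7,0,0.9],[0,0,10,0,0.9],[0,0,10,0,0.9],[0,0,10,0,0.9],[0,0,10,0,0],[0,0,10,0,0],[0,0,10,0,0],[0,0,10,0,0],[0,0,10,0,0]]]' 40
```

```text
t: 18.58
tool_pos: [0.4406, 0.06, 0.0588]
tool_rot: [0.0, 1.0, -0.0, 0.001]
contact_force: [1.1, 0.3, 3.5]
width: 0.0441
```

```bash
python3 -m inch '[[[0,0,-3,0,0],[1,0,-7,0,0],[6,1,-10.5,0,0],[12,2,-10.5,0,0],[18,3,-10,0,0],[21.35,3.7,-8,0,0],[21.35,3.7,-5.5,0,0],[21.35,3.7,-5.5,0,0],[21.35,3.7,-5.5,0,0],[21.35,3.7,-5.5,0,0],[21.35,3.7,-5.5,0,0],[21.35,3.7,-5.5,0,0]]]' 40
```

```text
t: 20.08
tool_pos: [0.6537, 0.0231, 0.1143]
tool_rot: [0.0, 1.0, 0.0, 0.001]
contact_force: [-0.3, -0.7, -6.4]
width: 0.0444
```

```bash
python3 -m inch '[[[0.05,0,1,0,0],[0.05,0,2.2,0,0],[0.05,0,3.2,0,0],[0.05,0,4,0,0],[0.05,0,4.5,0,0],[0.05,0,4.5,0,0],[0.05,0,4.5,0,0]]]' 40
```

```text
t: 20.95
tool_pos: [0.6542, 0.023, 0.0687]
tool_rot: [0.0, 1.0, 0.0, 0.0]
contact_force: [0.3, 0.3, -5.4]
width: 0.0444
```

Blue went in with no contact force beyond its own weight. I'll release it, retreat and check.

```bash
python3 -m inch '[[[0,0,0,0,0.8],[0,0,0,0,0.8],[0,0,0,0,0.8],[0,0,0,0,0.8],[0,0,-3,0,0.8],[0,0,-8,0,0.8],[0,0,-14,0,0.8],[0,0,-20,0,0.8],[0,0,-20,0,0.8],[0,0,-20,0,0.8]]]'
python3 - <<'E'
from h import *
from bench import ctrl
o=[]
for n in("scene","side"):
    im,d=ctrl.grab_frame(n); o.append(im[130:400,180:560]); S=cloud(ctrl.camera_info(n),d)
    for x,y in((.6551,-.0488),(.6541,.0231),(.6531,.0951),(.6522,.1671)):
        print(n,np.percentile(S[...,2][(np.hypot(S[...,0]-x,S[...,1]-y)<.03)&(S[...,2]>.06)&(S[...,2]<.11)],[90,98]))
cv2.imwrite("pics/fin.png",np.vstack(o)); print(ctrl.read_state()["tool_pos"])
E
```

```text
t: 22.2
tool_pos: [0.6533, 0.0231, 0.2683]
tool_rot: [-0.0, 1.0, 0.0, -0.0]
contact_force: [0.2, 0.3, -0.9]
width: 0.0695
scene [0.09066422 0.09168044]
scene [0.09054607 0.09181776]
scene [0.09034647 0.09194984]
scene [0.09038595 0.09160382]
side [0.08879425 0.09023547]
side [0.08866108 0.0898787 ]
side [0.08851023 0.08968976]
side [0.08856395 0.09000429]
[0.65260533 0.02318108 0.26635757]
```

View pics/fin.png

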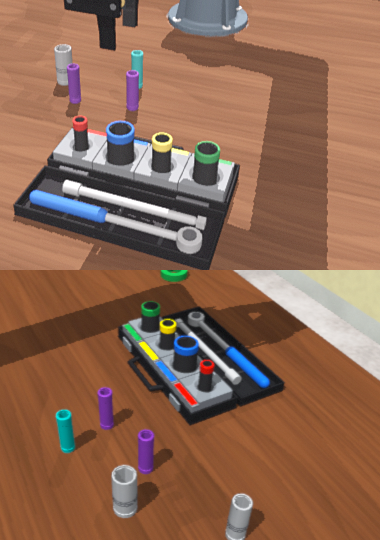

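Both views show all four sockets upright in their matching pockets, with equal top heights of about 0.089–0.091 m. The chrome, purple and turquoise sockets look untouched.

```bash
python3 -c "from bench import ctrl; print(ctrl.hand_in())"
```

```text
the job is handed in; nothing more can be done
None
```

All four black impact sockets (red, yellow, green, blue) are back in their colour-matched pockets, mouth up. I handed the job in at about 22 s of robot time, with the gripper open and well clear of everything.

- **Seating:** in the last scene and side pictures all four stand upright. Their tops read 0.090–0.092 m in the scene camera and 0.089–0.090 m in the side camera. A fully seated socket should read 0.089 m, and the difference is within the roughly 2 mm calibration.
- **Forces:** the readings after each move showed no more than about 7 N at the wrist, roughly the carried weight. I saw no sign of contact while lowering the sockets.
- **Look-alikes:** the two chrome sockets and the purple and turquoise ones look unmoved in the last pictures. I judged this by eye and did not measure their positions again.
- **Failed check:** one height check on the yellow socket crashed because its colour filter found no pixels in the scene camera. I measured it again later by position, and it was fine.

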